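# Close up a butt joint, clamp it and dry-run the weld pass

### The job

Get the butt joint in the welding jig ready by fingertip alone, without grasping or lifting anything: push the loose steel plate across the jig until its bevelled edge butts against the fixed plate along the whole seam, then press the toggle clamp's black handle fully down so that its rubber foot holds that plate. Then make a dry run of the weld: follow the V-groove with the fingertips pointing straight down about a centimetre above the plates, from the end beside the clamp right to the other end, without touching either plate once the clamp is down, and move clear. Leave the tools and parts around the jig where they are.

Things in the scene. Friction and masses are not known exactly. Their poses are not given: they have to be found in the camera images.
- jig: Fixed steel fixture plate 240 x 275 x 10 mm on the table, with small dark holes. Origin: at table height under the middle of the finished seam; x runs across the seam, away from the robot (give or take the yaw), y along the seam to the left, z up. The plate spans x -130 to 110, y -150 to 125 mm; its top is 10 mm above the table. A toggle clamp stands at its -y end.
- fixed_plate: Dark steel plate 70 x 150 x 10 mm fixed on the jig's far half under two strap clamps (40 mm high, at x 49 to 99, y -45 and 45 mm). It covers x 0 to 70, y -75 to 75 mm; top 20 mm above the table. The edge facing the loose plate is bevelled (6 mm wide, above a 3 mm root face) with its root at x = 0. Origin and axes coincide with the jig's.
- loose_plate: Like plate, 70 (x) x 150 (y) x 10 mm, 0.7 kg, loose on the jig's near half, 18 to 35 mm short of the fixed plate and askew (one end may need a second nudge); slides with a few newtons. Origin: centre of its underside, 10 mm above the table. Its +x edge (35 mm from the origin) is bevelled and faces the fixed plate, its -x edge is plain. Butted home, its origin is at jig x = -35 mm.
- clamp_handle (a joint): Toggle clamp handle: 0 = fully open, 0.95 = fully down, handle level, clamp shut. At value q the handle rises 0.95 - q rad above level, pointing from the pivot to jig -y. It starts at 0 to 0.15, stays where it is left and takes about 3 to 5 N at the grip to turn. The arm follows it through a linkage.
- pivot (a point): Handle pivot on the clamp stand (jig x -40, y -120 mm, 46 mm above the table); the handle turns about an axis parallel to jig x.
- grip (a point): Point on the centreline of the round black handle grip (about 16 mm thick), 80 mm from the pivot; the grip spans 40 to 106 mm from the pivot. It moves with the handle.
- seam_start (a point): End of the seam beside the clamp, at plate-top height: jig x 0, y -75 mm, 20 mm above the table.
- seam_end (a point): Other end of the seam, at plate-top height: jig x 0, y +75 mm, 20 mm above the table.
- gas_cup: Bystander: pink ceramic torch cup, 22 mm across, 45 mm high, standing on the jig's far left corner.
- bolt: Bystander: hex bolt 80 mm long lying on the left edge of the jig.
- torch: Bystander: TIG torch 215 mm long lying on the table left of the jig on the robot's side.
- spanner: Bystander: flat black pin spanner 128 mm long lying right of the jig on the robot's side.
- tape: Bystander: yellow tape measure, 64 mm high, standing beyond the jig on the left.
- chipping_hammer: Bystander: chipping hammer with wooden handle, 267 mm long, lying to the right of the jig.
- clamp_arm: The toggle clamp's aluminium arm. Origin: its hinge on the clamp stand (jig x -40, y -107 mm, 42 mm high; the stand spans x -63 to -17, y -142 to -92, 52 mm high). Open, it stands up to 100 mm above the table at y -80 to -115 mm; shut, it lies along y at 55 mm height, and its 17 mm wide rubber foot rests on the loose plate at x -40, y -57 mm.

How it is judged:
By the outcome, as a careful person would: the job done as asked, in the order asked, and still so for the second after the job is handed in, with the robot touching nothing.
It also fails if it takes over 61 s, if anything falls off the work surface, if the arm or the gripper's body presses on something with over 40 N, if the wrist force passes 120 N, or if a joint passes its speed limit or range.

### The arm

A 6-joint arm with a two-finger parallel gripper is mounted at the origin on the work surface; the furniture and walls round the work are solid. World frame = base frame: x ahead of the robot, y to its left, z up, the work surface at z = 0. Lengths are in mm, angles in rad, forces in N, time in s.
With the tool pointing down it reaches from about 350 to 975 mm from the base axis. Payload 7.1 kg.
Tool frame: the origin (TCP) lies between the finger pads; the fingertips stand 17 mm ahead of it and the grasp point (between the pads) lies 2 mm behind it; z points along the fingers, y is the line along which they close (so a half turn about z gives the same grasp; the last joint's range is limited). The gripper opens to 88 mm and grips with 3 to 60 N. Pads are 20 mm wide; open, the fingers measure 115 mm over their backs; the gripper's body (75 mm by 178 mm) begins 61 mm behind the grasp point.
Start: joints at [-1.155, 0.423, 1.63, -0, 1.089, -0.019], TCP at [263.283, -566.822, 239.675] pointing down, gripper open.
Joint ranges: [-3, 3], [-0.9, 2.11], [0.09, 2.58], [-1.31, 4.45], [0.11, 2.69], [-2.54, 2.54]. Speed limits (rad/s): [2.39, 2.39, 3.01, 3.14, 3.14, 3.14].

### API

Orientations are given as a rotation vector (axis times angle).
In Python, from workcell import ctrl gives the robot as it stands.
- The arm moves only by the shell command python3 jog.py 'ROWS' [OPENING]. ROWS is a JSON list of rows, 1 to 5 of them, each an object with the fields xyz (a list: dx, dy, dz in units of 20 mm), rotvec (a list: a rotation vector rx, ry, rz in units of 0.25 rad); a field left out counts as zero; each row shifts and turns the commanded pose from where the row before left it, along the tool's axes as they then stand; what a row does not reach is not made up. A row lasts 1/12 s, in which the tool goes at most 41.7 mm and 0.125 rad, less where a joint would pass 70% of its speed; a pose out of reach is approached as far as the arm can. OPENING is the finger opening in mm, set as the command begins (- or left out keeps the last). The fingers move at their own pace and stop on an object; the grip force is fixed at half the most. Time passes only in rows, so rows that do not move let the fingers close. It prints the time, the measured TCP pose, the force, the opening and the grip force at its end. Input that does not fit is refused with a message, and nothing moves.
- ctrl.get_obs(): the state, without advancing time (a new reading comes with each control period).
- ctrl.get_image(name): name is "side" or "top"; returns a dict with "img" (400x640x3 uint8, red, green, blue), "fx", "fy", "cx", "cy" (pixels), "k1" (the pictures are not rectified: a ray, as slopes to the right and down, at radius r is drawn at 1 + k1 r^2 times it, then the intrinsics apply), "R" (3x3) and "t" (3): a world point X has camera coordinates R X + t. Camera axes: x right, y down, z forward; pixel columns grow to the right and rows downward; lengths in mm; the calibration is good to about 2 mm. A picture is of the moment at which its call begins. There is no depth.
- ctrl.close_job(): hands the job in; it is judged then, once.
The state is a dict: "t": time; "qpos": joint angles; "qvel": joint speeds; "joint_torque": joint torques, N m; "ee_pos": TCP position; "orientation": TCP orientation; "ft_force": force on the tool from outside, world axes, zero at the start; "moment": the same for the moment, N m; "width": finger opening in mm; "grasp_force": force on a finger pad.
Only numpy, scipy, OpenCV 4.12 (cv2) and the standard library are available. Lean on these libraries where they do the work, as an engineer would, in place of code of your own. Each camera call takes 0.05 s, during which the arm holds its last target. There are 200 camera calls.

## Working session

There is one attempt and no reset: what is moved stays moved. The work goes in short steps, Python scripts to look and compute and a shell command to move; the robot and the scene stay as the last step left them, time stands still between calls to the robot, and variables do not carry over. Pictures are saved under pics/ and viewed, at most 10 in all, crops included, and the job is handed in when it is done.

```bash
ls; mkdir -p pics; python3 - <<'E'
from workcell import ctrl
import cv2
for n in("top","side"):
    d=ctrl.get_image(n); cv2.imwrite(f"pics/{n}0.png",d["img"][:,:,::-1])
    print(n,d["fx"],d["fy"],d["cx"],d["cy"],d["k1"],d["R"],d["t"])
o=ctrl.get_obs();print(o)
E
```

```text
jog.py
pics
workcell.py
top 439.3486511213878 439.3486511213878 315.81465051660746 200.94285307167328 0.014687102318408304 [[-0.00276898 -0.9998701  -0.01587794]
 [-0.99622378  0.00413606 -0.08672413]
 [ 0.08677854  0.01557784 -0.99610583]] [ -26.21088857  506.7627843  1540.69600263]
side 451.16209195010276 451.16209195010276 312.54389565622586 204.5155628474125 -0.015825786882817734 [[-0.99976114 -0.01547402 -0.01543443]
 [ 0.00286044  0.6074843  -0.79432653]
 [ 0.02166759 -0.79418095 -0.60729493]] [ 513.5178658   105.76643468 1425.06205946]
{'t': 0.1, 'qpos': array([-1.15502741e+00,  4.23744731e-01,  1.63059841e+00,  1.19807917e-05,
        1.08861951e+00, -1.89956524e-02]), 'qvel': array([-4.18215652e-04, -1.04447038e-03, -1.29352686e-03,  4.50106492e-04,
       -4.77219317e-05, -8.58957335e-06]), 'joint_torque': array([-1.10006084e-03, -5.45615458e+01, -2.74328148e+01,  6.43923157e-02,
        1.87456602e-02, -2.85518792e-05]), 'ee_pos': array([ 263.08343301, -566.40482909,  238.99767431]), 'orientation': array([-3.06634472e+00, -6.77261992e-01,  4.07618018e-04]), 'ft_force': array([0.18475554, 1.03259528, 1.0501415 ]), 'moment': array([-0.03789901,  0.01815988,  0.01463764]), 'grasp_force': 0.0, 'width': 87.72965981575385}
```

View pics/top0.png

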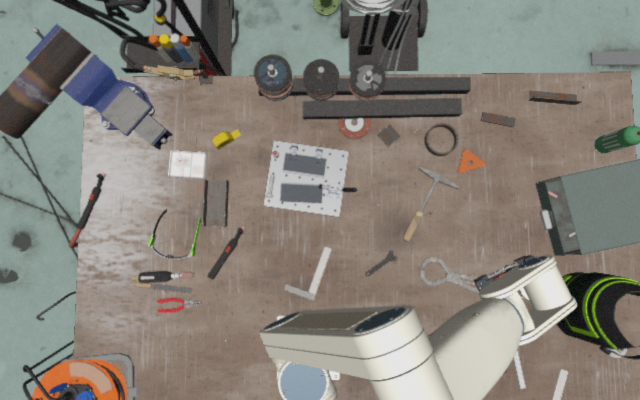

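View pics/side0.png

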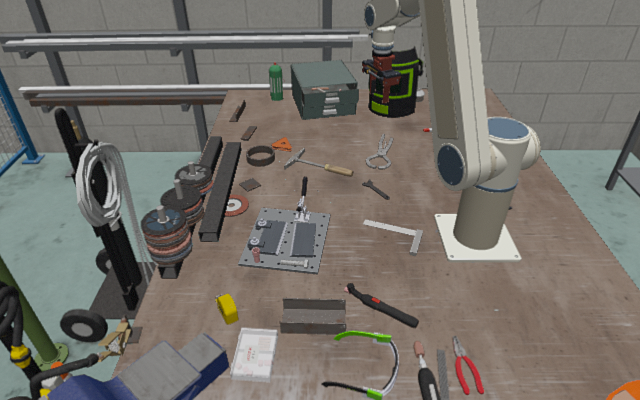

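The top view shows the jig at about (265–350, 140–216), with the loose plate at about (302, 193). In the side view the jig is at about (240–330, 205–270) and the clamp at (303, 205). I'll take enlarged crops of both next.

```bash
python3 - <<'E'
import cv2
a=cv2.imread("pics/top0.png")[130:225,255:365];cv2.imwrite("pics/t1.png",cv2.resize(a,None,fx=6,fy=6,interpolation=cv2.INTER_CUBIC))
a=cv2.imread("pics/side0.png")[170:280,232:342];cv2.imwrite("pics/s1.png",cv2.resize(a,None,fx=5,fy=5,interpolation=cv2.INTER_CUBIC))
E
```

```text
(no output)
```

View pics/t1.png

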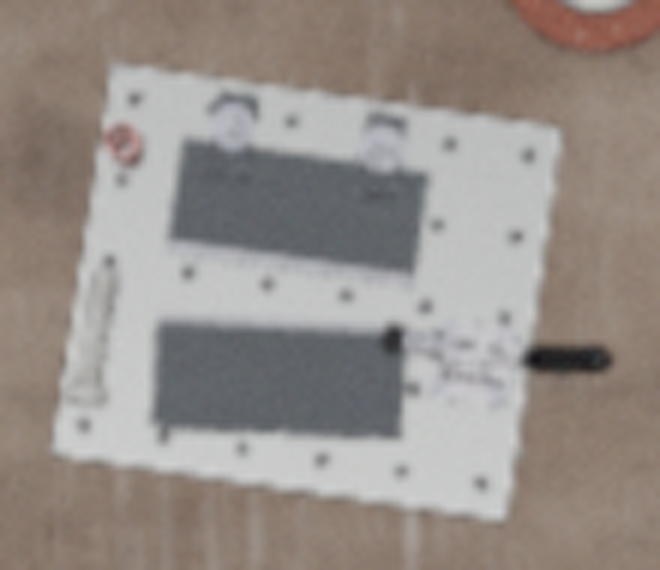

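View pics/s1.png

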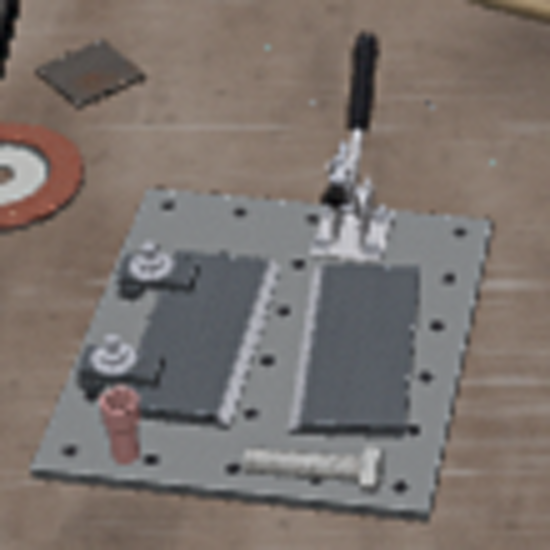

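The top crop shows the jig corners at (112,66), (560,130), (508,522) and (55,457). The loose plate's dark face has corners at (160,323), (153,427) and (400,437), and the gap is wider at the left end. The handle points up and to the right at (530–610, 358). The side crop agrees with this.

```bash
cat > h.py <<'E'
import numpy as np, cv2
from workcell import ctrl
from scipy.optimize import least_squares
C={}
def cam(n):
    if n not in C: C[n]=ctrl.get_image(n)
    return C[n]
def proj(n,X):
    d=cam(n);p=np.atleast_2d(X)@d["R"].T+d["t"];s=p[:,:2]/p[:,2:]
    s=s*(1+d["k1"]*(s**2).sum(1,keepdims=True))
    return s*[d["fx"],d["fy"]]+[d["cx"],d["cy"]]
def T(p,L): # planar pose (x,y,yaw), local points
    c,s=np.cos(p[2]),np.sin(p[2]);L=np.atleast_2d(L).astype(float)
    return np.c_[p[0]+c*L[:,0]-s*L[:,1],p[1]+s*L[:,0]+c*L[:,1],L[:,2]]
def crop(n,uv):
    f,ox,oy={"top":(6,255,130),"side":(5,232,170)}[n]
    return (np.array(uv,float)+.5)/f-.5+[ox,oy]
def fit(obs,p0):
    f=lambda p:np.concatenate([(proj(n,T(p,L))-crop(n,uv)).ravel() for n,L,uv in obs])
    r=least_squares(f,p0,loss="soft_l1");return r.x,f(r.x).reshape(-1,2)
E
cat > m.py <<'E'
from h import *
np.set_printoptions(precision=3,suppress=True)
K=[[110,125,10],[110,-150,10],[-130,-150,10],[-130,125,10]]
F=[[6,75,20],[6,-75,20]]
ob=[("top",K+F,[(112,66),(560,130),(508,522),(55,457),(172,240),(412,272)]),
("side",K+F,[(32,473),(150,187),(492,220),(432,513),(218,423),(268,262)])]
for s in ([ob[0]],[ob[1]],ob):
    p,r=fit(s,[600,0,0]);print(p,r.round(1).tolist())
L=[[29,75,20],[-35,75,20],[-35,-75,20]]
lo=[("top",L,[(160,323),(153,427),(400,437)]),("side",L+[[29,-75,20]],[(300,430),(408,430),(418,267),(320,267)])]
for s in ([lo[0]],[lo[1]],lo):
    q,r=fit(s,[500,0,0]);print(q,r.round(1).tolist())
c,s=np.cos(p[2]),np.sin(p[2]);R=np.array([[c,s],[-s,c]])
print("loose in jig",R@(q[:2]-p[:2]),q[2]-p[2])
for z in(0,.15):
    a=.95-z; g=T(p,[-40,-120-106*np.cos(a),46+106*np.sin(a)]);print("tip",g,(proj("top",g)-[255,130])*6,(proj("side",g)-[232,170])*5)
E
python3 m.py
```

```text
[602.22   18.199  -0.144] [[0.0, -0.2], [0.5, -0.6], [0.1, -0.2], [-0.4, -0.1], [-0.8, 0.4], [0.6, 0.8]]
[606.3    17.6    -0.144] [[-0.2, -0.2], [-0.8, 0.6], [0.1, 0.1], [-0.1, 0.3], [0.4, -0.7], [0.6, -0.1]]
[604.573  18.052  -0.144] [[0.1, -0.8], [0.5, -1.2], [0.1, -0.9], [-0.4, -0.8], [-0.8, -0.3], [0.6, 0.1], [0.3, -0.1], [-0.3, 0.7], [0.6, 0.2], [0.5, 0.4], [0.9, -0.6], [1.1, -0.0]]
[539.134  23.552  -0.046] [[-0.4, -0.4], [-0.2, 0.1], [0.7, 0.2]]
[542.733  24.376  -0.029] [[0.2, -0.4], [-0.0, 0.0], [-0.0, 0.4], [-0.1, 0.1]]
[541.655  24.102  -0.032] [[-0.7, -0.8], [-0.2, -0.3], [0.7, -0.8], [0.5, -0.5], [0.3, -0.0], [0.4, 0.4], [0.3, -0.0]]
loose in jig [-63.134  -3.056] 0.1123245043041318
tip [[ 538.88  -155.972  132.222]] [[593.73  349.114]] [[364.837  31.674]]
tip [[ 537.128 -168.037  122.04 ]] [[614.24  354.272]] [[368.395  34.291]]
```
Jig ≈ (604.5,18,-0.144). Loose: jig x -63 -> needs 28mm, yaw +0.112 (9.. gap: right end: positive yaw moves +y end to -x... local (35, -75): x contribution +75*0.112=+8.4; so right end 20, left end gap 36). Consistent with 18–35.

Fit: jig at about (604.5, 18) with yaw −0.144. The loose plate is 20–36 mm short, with its left end lagging. That matches the 18–35 mm in the brief. I'll turn the tool so its x axis lies along jig x, so each move becomes tool (dx, −dy, −dz) in jig axes.

The rows are not in the units I measure in: shifts go in units of 20 mm and turns go in units of 0.25 rad. I convert before sending: 0.116 rad is 0.464.

```bash
cat > where.py <<'E'
# usage: where.py jx jy ztcp [jx jy yaw of jig]; prints tool-frame delta
import sys;from h import *;from scipy.spatial.transform import Rotation as Ro
P=[604.5,18,-.144];a=[float(v) for v in sys.argv[1:]]
o=ctrl.get_obs();R=Ro.from_rotvec(o["orientation"]);m=R.as_matrix()
c,s=np.cos(P[2]),np.sin(P[2]);d=o["ee_pos"][:2]-P[:2]
print("t",o["t"].__round__(2),"jig xy",(c*d[0]+s*d[1]).round(1),(-s*d[0]+c*d[1]).round(1),"z",o["ee_pos"][2].round(1),"toolx yaw err",(np.arctan2(m[1,0],m[0,0])-P[2]).round(4),"zaxis",m[:,2].round(4),"q",o["qpos"].round(2),"F",o["ft_force"].round(1))
if a:
    t=T(P,[a[0],a[1],a[2]])[0];print("delta tool",R.inv().apply(t-o["ee_pos"]).round(1))
E
python3 jog.py '[{"rotvec":[0,0,0.464]},{"rotvec":[0,0,0.464]},{"rotvec":[0,0,0.464]},{"rotvec":[0,0,0.464]},{"rotvec":[0,0,0.46]}]' 88; python3 where.py -135 14 150
```

```text
t: 0.62
ee_pos: [263.2, -566.7, 239.5]
orientation: [-3.132, 0.235, 0.0]
ft_force: [-0.3, -0.2, 0.1]
width: 87.7
grasp_force: 0.0
t 0.62 jig xy -253.8 -627.6 z 239.5 toolx yaw err -0.0059 zaxis [-2.e-04  4.e-04 -1.e+00] q [-1.15  0.42  1.63 -0.    1.09  0.57] F [-0.3 -0.2  0.1]
delta tool [ 115.1 -642.3   89.7]
```

```bash
python3 jog.py '[{"xyz":[0.35,-2,0],"rotvec":[0,0,-0.024]},{"xyz":[0.35,-2,0]},{"xyz":[0.35,-2,0]},{"xyz":[0.35,-2,0]},{"xyz":[0.35,-2,0]}]'|tail -5|head -1
python3 jog.py '[{"xyz":[0.35,-2,0]},{"xyz":[0.35,-2,0]},{"xyz":[0.35,-2,0]},{"xyz":[0.35,-2,0]},{"xyz":[0.35,-2,0]}]'|head -1
python3 jog.py '[{"xyz":[0.35,-2,0]},{"xyz":[0.35,-2,0]},{"xyz":[0.35,-2,0]},{"xyz":[0.35,-2,0]},{"xyz":[0.35,-2,0]}]'|head -1;python3 where.py -135 14 31
```

```text
ee_pos: [325.7, -371.8, 239.5]
t: 1.45
t: 1.87
t 1.87 jig xy -152.2 -25.1 z 239.9 toolx yaw err 0.0059 zaxis [ 4.e-04 -0.e+00 -1.e+00] q [ 0.01  0.16  2.   -0.    0.98  1.72] F [ 2.1  0.  -0.8]
delta tool [ 17.3 -39.  208.9]
```

To row units: 40 mm is 2, -20 mm is -1, 0.006 rad is 0.024.

```bash
python3 jog.py '[{"xyz":[0.3,-1,0],"rotvec":[0,0,0.024]},{"xyz":[0.3,-1,0]},{"xyz":[0,0,2]},{"xyz":[0,0,2]},{"xyz":[0,0,2]}]'|head -1
python3 jog.py '[{"xyz":[0,0,2]},{"xyz":[0,0,1.5]},{"xyz":[0,0,0.75]},{},{}]';python3 where.py -80 14 31
```

```text
t: 2.28
t: 2.7
ee_pos: [467.2, 50.8, 34.2]
orientation: [3.133, -0.226, -0.003]
ft_force: [0.5, -0.7, 0.9]
width: 88.0
grasp_force: 0.0
t 2.7 jig xy -140.6 12.8 z 34.2 toolx yaw err -0.0002 zaxis [-2.1e-03 -2.0e-04 -1.0e+00] q [0.08 0.57 2.07 0.   0.51 1.8 ] F [ 0.5 -0.7  0.9]
delta tool [60.6 -1.3  3. ]
```

```bash
python3 - <<'E'
from h import *
d=cam("side")["img"][:,:,::-1][150:290,212:362];t=cam("top")["img"][:,:,::-1][130:225,255:365]
d=cv2.resize(d,(400,373),interpolation=3);t=cv2.resize(t,(400,373),interpolation=3);cv2.imwrite("pics/a2.png",np.hstack([t,d]))
E
```

```text
(no output)
```

View pics/a2.png

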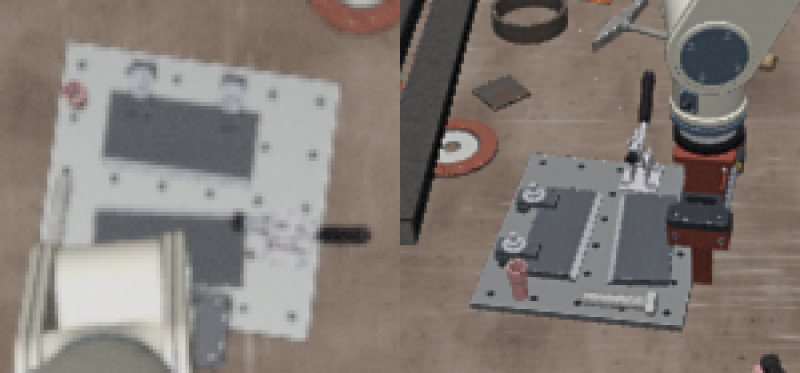

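The gripper stands behind the loose plate's plain edge, with its fingers spread along the seam and clear of the clamp. I'll lower it 3 mm and push.

To row units: 6 mm is 0.3, 4 mm is 0.2.

```bash
python3 jog.py '[{"xyz":[0.2,0,0.15]},{"xyz":[0.3,0,0]},{"xyz":[0.3,0,0]},{"xyz":[0.25,0,0]},{"xyz":[0.25,0,0]}]';python3 where.py
python3 jog.py '[{"xyz":[0.25,0,0]},{"xyz":[0.25,0,0]},{"xyz":[0.25,0,0]},{"xyz":[0.25,0,0]},{"xyz":[0.2,0,0]}]';python3 where.py -80 14 31
```

```text
t: 3.22
ee_pos: [493.9, 47.1, 32.1]
orientation: [-3.133, 0.226, 0.0]
ft_force: [-4.7, 2.3, 2.9]
width: 88.1
grasp_force: 2.4
t 3.22 jig xy -113.6 12.9 z 32.1 toolx yaw err -0.0001 zaxis [-2.e-04  1.e-04 -1.e+00] q [0.07 0.59 2.01 0.   0.54 1.79] F [-4.7  2.3  2.9]
t: 3.63
ee_pos: [513.5, 43.6, 31.2]
orientation: [3.133, -0.227, -0.013]
ft_force: [-11.5, 2.4, 10.2]
width: 87.5
grasp_force: 6.0
t 3.63 jig xy -93.7 12.2 z 31.2 toolx yaw err -0.001 zaxis [-8.5e-03 -1.0e-04 -1.0e+00] q [0.06 0.61 1.96 0.   0.58 1.78] F [-11.5   2.4  10.2]
delta tool [13.7 -1.8  0.1]
```

```bash
python3 jog.py '[{"xyz":[0,0,-0.05]},{}]'|sed -n 2,4p;python3 where.py
python3 jog.py '[{"xyz":[0.1,0,0]},{"xyz":[0.1,0,0]},{"xyz":[0.1,0,0]},{}]'|sed -n 2,4p;python3 where.py -80 14 31
```

```text
ee_pos: [516.1, 43.5, 32.3]
orientation: [3.133, -0.227, -0.004]
ft_force: [-3.9, 0.0, -0.6]
t 3.8 jig xy -91.2 12.6 z 32.3 toolx yaw err -0.0005 zaxis [-2.6e-03 -1.0e-04 -1.0e+00] q [0.06 0.61 1.96 0.   0.57 1.78] F [-3.9  0.  -0.6]
ee_pos: [522.8, 42.7, 32.4]
orientation: [3.133, -0.227, -0.002]
ft_force: [-2.6, -0.4, -3.3]
t 4.13 jig xy -84.4 12.7 z 32.4 toolx yaw err -0.0003 zaxis [-0.001 -0.    -1.   ] q [0.06 0.61 1.95 0.   0.58 1.77] F [-2.6 -0.4 -3.3]
delta tool [ 4.4 -1.3  1.4]
```

```bash
for i in 1 2; do python3 jog.py '[{"xyz":[0.05,0,0]},{"xyz":[0.05,0,0]},{"xyz":[0.05,0,0]},{},{}]'|sed -n 2,4p;python3 where.py|cut -c1-60;done
```

```text
ee_pos: [526.4, 42.3, 32.7]
orientation: [-3.133, 0.226, -0.001]
ft_force: [-1.7, -0.2, -2.4]
t 4.55 jig xy -80.8 12.9 z 32.7 toolx yaw err -0.0001 zaxis 
ee_pos: [527.2, 42.2, 32.7]
orientation: [3.133, -0.227, -0.006]
ft_force: [-8.1, 3.1, 4.4]
t 4.97 jig xy -80.0 12.8 z 32.7 toolx yaw err -0.0004 zaxis
```

```bash
for i in 1 ; do python3 jog.py '[{"xyz":[0.05,0,0]},{"xyz":[0.05,0,0]},{"xyz":[0.05,0,0]},{},{}]'|sed -n 2,6p;python3 where.py|cut -c1-160;done
```

```text
ee_pos: [527.4, 42.1, 32.5]
orientation: [3.133, -0.227, -0.015]
ft_force: [-16.3, 5.6, 12.5]
width: 87.9
grasp_force: 8.5
t 5.38 jig xy -79.8 12.8 z 32.5 toolx yaw err -0.0006 zaxis [-9.3e-03  4.0e-04 -1.0e+00] q [0.06 0.62 1.93 0.   0.6  1.77] F [-16.3   5.6  12.5]
```

To row units: -40 mm is -2, -20 mm is -1.

```bash
python3 jog.py '[{"xyz":[-0.25,0,0]},{"xyz":[-1,0,0]},{"xyz":[-1,0,0]},{"xyz":[-1,0,-1]},{"xyz":[-2,0,-2]}]' 0 | sed -n 2,4p
python3 jog.py '[{"xyz":[-2,0,0]},{"xyz":[0,0,-2]},{"xyz":[0,0,-2]}]' | sed -n 2,4p
python3 where.py -40 -168 150
python3 - <<'E'
from h import *
d=cam("side")["img"][:,:,::-1][170:280,232:342];t=cam("top")["img"][:,:,::-1][130:225,255:365]
d=cv2.resize(d,(400,400),interpolation=2);t=cv2.resize(t,(400,400),interpolation=2);cv2.imwrite("pics/a3.png",np.hstack([t,d]))
E
```

```text
ee_pos: [439.7, 55.1, 81.7]
orientation: [-3.133, 0.226, -0.003]
ft_force: [0.8, 0.4, 1.2]
ee_pos: [395.7, 60.7, 162.0]
orientation: [3.133, -0.224, -0.006]
ft_force: [2.2, -0.2, 0.1]
t 6.05 jig xy -212.8 12.3 z 162.0 toolx yaw err 0.0009 zaxis [-4.1e-03 -7.0e-04 -1.0e+00] q [ 0.12  0.23  2.16 -0.    0.76  1.84] F [ 2.2 -0.2  0.1]
delta tool [172.7 180.4  11.6]
```

View pics/a3.png

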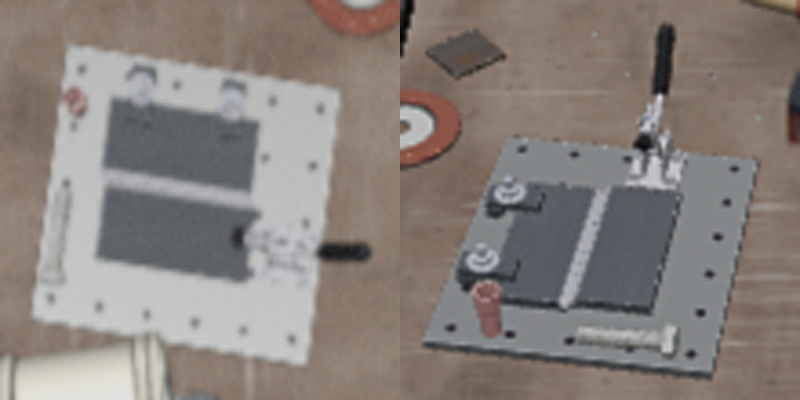

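The seam is closed: the groove is a uniform light strip along its whole length, at top (105–250, 175–200) and side (565–605, 190–305), and the plate ends are flush. The handle is still up. Next I'll move over the grip with the fingers closed.

```bash
python3 jog.py '[{"xyz":[0,0,-1.5]},{"xyz":[0,0,-1.5]},{"xyz":[0.85,0.9,0]},{"xyz":[1.7,0,0]},{"xyz":[1,1.5,0]}]' | sed -n 2p
python3 jog.py '[{"xyz":[1,1.7,0]},{"xyz":[1,1.65,0]},{"xyz":[1,1.65,0]},{"xyz":[1,1.6,0]},{"xyz":[1,0,0]}]' | sed -n 2p
python3 jog.py '[{},{}]' | sed -n 2,6p
python3 where.py -40 -168 165
```

```text
ee_pos: [467.3, 4.2, 223.8]
ee_pos: [543.9, -147.4, 222.2]
ee_pos: [543.2, -142.6, 221.7]
orientation: [3.133, -0.228, 0.002]
ft_force: [-0.6, 0.2, 0.9]
width: 0.1
grasp_force: 0.0
t 7.15 jig xy -37.6 -167.7 z 221.7 toolx yaw err -0.001 zaxis [ 1.1e-03 -3.0e-04 -1.0e+00] q [-0.28  0.35  1.79 -0.    1.    1.44] F [-0.6  0.2  0.9]
delta tool [-2.4  0.3 56.7]
```

To row units: 20 mm is 1, 15 mm is 0.75.

```bash
python3 jog.py '[{"xyz":[-0.12,0,1]},{"xyz":[0,0,1]},{"xyz":[0,0,0.75]},{},{}]' | sed -n 2,4p
python3 jog.py '[{"xyz":[0,0,0.2]},{"xyz":[0,0,0.2]},{"xyz":[0,0,0.2]},{"xyz":[0,0,0.2]},{"xyz":[0,0,0.2]}]' | sed -n 2,4p
python3 where.py
python3 - <<'E'
from h import *
d=cam("side")["img"][:,:,::-1][110:260,232:382]
cv2.imwrite("pics/a4.png",cv2.resize(d,(500,500),interpolation=2))
E
```

```text
ee_pos: [539.0, -140.5, 166.7]
orientation: [-3.133, 0.224, 0.003]
ft_force: [0.2, -0.4, -0.0]
ee_pos: [540.1, -141.6, 147.1]
orientation: [3.133, -0.226, 0.001]
ft_force: [-0.9, -0.3, 0.1]
t 7.98 jig xy -40.9 -167.2 z 147.1 toolx yaw err -0.0002 zaxis [ 6.e-04 -1.e-04 -1.e+00] q [-0.28  0.45  1.84  0.    0.85  1.44] F [-0.9 -0.3  0.1]
```

View pics/a4.png

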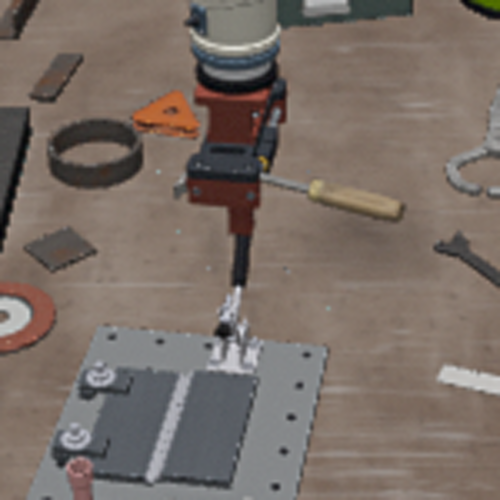

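The closed fingertips, at (240, 230), sit right over the handle's grip and in line with it. Now I'll press, following the arc outwards.

```bash
python3 jog.py '[{"xyz":[0,0,0.2]},{"xyz":[0,0,0.2]},{"xyz":[0,0,0.2]},{"xyz":[0,0.05,0.2]},{"xyz":[0,0.05,0.2]}]' | sed -n 2,4p
python3 jog.py '[{"xyz":[0,0.1,0.2]},{"xyz":[0,0.1,0.2]},{"xyz":[0,0.1,0.2]},{"xyz":[0,0.1,0.2]},{"xyz":[0,0.1,0.2]}]' | sed -n 2,4p
python3 where.py -40 -190 71
```

```text
ee_pos: [539.9, -143.6, 127.0]
orientation: [3.133, -0.226, 0.001]
ft_force: [-0.1, 0.1, 3.2]
ee_pos: [538.2, -153.8, 106.8]
orientation: [3.133, -0.226, 0.0]
ft_force: [0.2, -0.7, 2.6]
t 8.87 jig xy -40.9 -179.5 z 106.8 toolx yaw err -0.0003 zaxis [ 2.e-04 -2.e-04 -1.e+00] q [-0.3   0.52  1.86 -0.    0.77  1.42] F [ 0.2 -0.7  2.6]
delta tool [ 0.9 10.5 35.8]
```

```bash
python3 jog.py '[{"xyz":[0,0.1,0.2]},{"xyz":[0,0.1,0.2]},{"xyz":[0,0.05,0.2]},{"xyz":[0,0.05,0.2]},{"xyz":[0,0.05,0.2]}]' | sed -n 2,4p
python3 jog.py '[{"xyz":[0,0.05,0.15]},{"xyz":[0,0.05,0.15]},{"xyz":[0,0.05,0.15]},{"xyz":[0,0,0.15]},{"xyz":[0,0,0.1]}]' | sed -n 2,4p
python3 jog.py '[{"xyz":[0,0,0.05]},{"xyz":[0,0,0.05]},{}]' | sed -n 2,4p
python3 where.py -40 -190 71
```

```text
ee_pos: [537.1, -160.5, 86.7]
orientation: [3.133, -0.226, -0.0]
ft_force: [0.1, -1.4, 2.5]
ee_pos: [536.7, -163.5, 72.8]
orientation: [3.133, -0.226, -0.0]
ft_force: [-1.2, -1.6, 2.7]
ee_pos: [536.7, -163.5, 71.2]
orientation: [3.133, -0.226, -0.0]
ft_force: [-1.5, -1.4, 4.0]
t 9.95 jig xy -41.0 -189.4 z 71.2 toolx yaw err -0.0 zaxis [-1.e-04 -3.e-04 -1.e+00] q [-0.32  0.58  1.86 -0.    0.7   1.4 ] F [-1.5 -1.4  4. ]
delta tool [1.  0.6 0.2]
```

```bash
for i in 1 2; do python3 jog.py '[{"xyz":[0,0,0.05]},{"xyz":[0,0,0.05]},{},{}]' | sed -n 2,4p;done
```

```text
ee_pos: [536.8, -163.6, 70.6]
orientation: [3.133, -0.226, 0.0]
ft_force: [-5.3, -1.9, 17.7]
ee_pos: [537.0, -163.7, 70.2]
orientation: [3.133, -0.226, 0.001]
ft_force: [-9.6, -0.2, 34.4]
```

The handle is on its stop: z 70.6 against the expected 71, with the force rising to 34 N. I'll lift off and check.

```bash
python3 jog.py '[{"xyz":[0,0,-0.15]},{"xyz":[0,0,-0.5]},{"xyz":[0,0,-1.5]},{"xyz":[0,0,-2]},{"xyz":[0,0,-1]}]' | sed -n 2,4p
python3 jog.py '[{},{}]' | sed -n 2,4p
python3 where.py 0 -85 107
python3 - <<'E'
from h import *
d=cam("side")["img"][:,:,::-1][170:280,232:342];t=cam("top")["img"][:,:,::-1][130:225,255:365]
d=cv2.resize(d,(400,400),interpolation=2);t=cv2.resize(t,(400,400),interpolation=2);cv2.imwrite("pics/a5.png",np.hstack([t,d]))
E
```

```text
ee_pos: [537.8, -163.4, 173.5]
orientation: [3.133, -0.226, 0.004]
ft_force: [0.5, 0.1, 0.6]
ee_pos: [537.3, -163.3, 171.3]
orientation: [3.133, -0.226, 0.004]
ft_force: [-0.4, -0.4, 0.6]
t 11.2 jig xy -40.5 -189.0 z 171.3 toolx yaw err -0.0002 zaxis [ 2.4e-03 -5.0e-04 -1.0e+00] q [-0.32  0.42  1.82  0.    0.9   1.4 ] F [-0.4 -0.4  0.6]
delta tool [  40.3 -104.1   64.4]
```

View pics/a5.png

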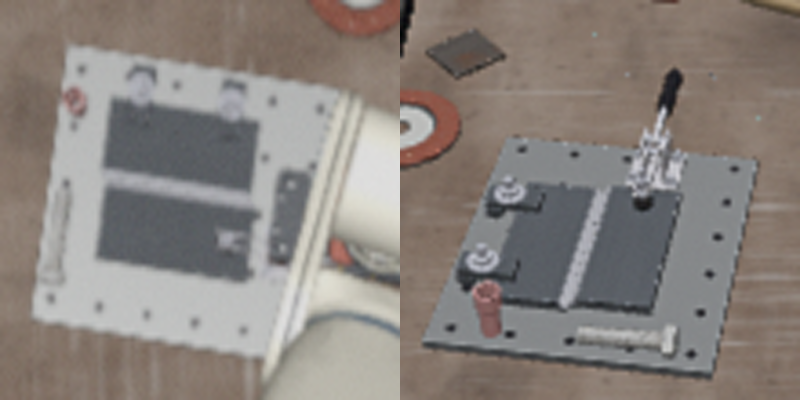

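The clamp is shut, with its black foot on the loose plate at (643, 203) in the side half and the groove still closed. I'll check the seam's position against the images before the dry run.

```bash
python3 - <<'E'
from h import *
P=[604.5,18,-.144]
S=T(P,[[0,-75,15],[0,75,15]])
print((proj("top",S)-[255,130])*[400/110,400/95],(proj("side",S)-[232,170])*400/110+[400,0])
g=cam("side")["img"].mean(2)
# groove centre by bright centroid across x direction, side view; and jig x offset implied
for y in(-60,-40,-20,0,20,40,60):
    xs=np.arange(-20,20.1,.5);r=[]
    for n in("side","top"):
        g=cam(n)["img"].mean(2).astype(np.float32);p=proj(n,T(P,[[x,y,16] for x in xs])).astype(np.float32)
        v=cv2.remap(g,p[:,0],p[:,1],cv2.INTER_LINEAR).ravel();w=np.clip(v-v.min()-.4*np.ptp(v),0,None);r.append(round(float((w*xs).sum()/w.sum()),1))
    print(y,r)
E
```

```text
[[249.64764156 197.46991534]
 [ 99.46284951 173.34417266]] [[604.4443422  193.86432816]
 [567.99956213 308.91278031]]
-60 [4.2, -1.2]
-40 [4.0, -1.1]
-20 [4.6, -0.8]
0 [4.1, -1.3]
20 [4.8, -0.7]
40 [4.6, -0.2]
60 [5.3, -0.3]
```

The contact stop (−80 + 10 mm to the finger front = −70) puts the seam at jig x ≈ 0. The two views bracket this at about −1 and +4.5. I'll use x = +0.5, y −80 to +80, TCP z 47.

```bash
python3 jog.py '[{"xyz":[0.7,-1.5,0.5]},{"xyz":[0.7,-1.5,0.5]},{"xyz":[0.65,-1.5,1]},{"xyz":[0,-0.95,1]},{}]' | sed -n 2,4p
python3 jog.py '[{"xyz":[0,0,1]},{"xyz":[0,0,0.75]},{},{}]' | sed -n 2,4p
python3 where.py 0.5 -80 47
```

```text
ee_pos: [590.7, -57.9, 105.2]
orientation: [-3.133, 0.221, 0.012]
ft_force: [-1.1, 0.1, -0.1]
ee_pos: [591.8, -61.8, 74.1]
orientation: [-3.133, 0.227, 0.005]
ft_force: [0.2, 0.7, 0.7]
t 12.15 jig xy -1.1 -80.8 z 74.1 toolx yaw err -0.0006 zaxis [-3.2e-03  3.0e-04 -1.0e+00] q [-0.12  0.61  1.78 -0.    0.75  1.59] F [0.2 0.7 0.7]
delta tool [ 1.7 -0.8 27.1]
```

```bash
python3 jog.py '[{"xyz":[0.075,0,0.5],"rotvec":[0,0.012,0]},{"xyz":[0,0,0.5]},{"xyz":[0,0,0.3]},{},{}]' | sed -n 2,4p
python3 where.py 0.5 80 47
```

```text
ee_pos: [594.2, -61.6, 48.8]
orientation: [3.133, -0.227, 0.003]
ft_force: [-0.2, 0.2, -0.5]
t 12.57 jig xy 1.3 -80.3 z 48.8 toolx yaw err -0.0003 zaxis [ 2.1e-03 -3.0e-04 -1.0e+00] q [-0.12  0.65  1.78 -0.    0.7   1.59] F [-0.2  0.2 -0.5]
delta tool [  -0.8 -160.3    1.8]
```

To row units: -8 mm is -0.4, -4 mm is -0.2, -0.002 rad is -0.008.

```bash
python3 jog.py '[{"xyz":[-0.025,-0.2,0.075],"rotvec":[0,-0.008,0]},{"xyz":[0,-0.4,0]},{"xyz":[0,-0.4,0]},{"xyz":[0,-0.4,0]},{"xyz":[0,-0.4,0]}]' >/dev/null; python3 where.py 0.5 80 47
python3 jog.py '[{"xyz":[0,-0.4,0]},{"xyz":[0,-0.4,0]},{"xyz":[0,-0.4,0]},{"xyz":[0,-0.4,0]},{"xyz":[0,-0.4,0]}]' >/dev/null; python3 where.py 0.5 80 47
```

```text
t 12.98 jig xy 1.2 -43.0 z 47.9 toolx yaw err 0.0003 zaxis [ 1.4e-03 -1.0e-04 -1.0e+00] q [-0.06  0.65  1.78 -0.    0.71  1.65] F [-0.7  0.9  0.5]
delta tool [  -0.6 -123.     0.9]
t 13.4 jig xy 1.0 -3.3 z 47.6 toolx yaw err -0.0 zaxis [ 9.e-04 -1.e-04 -1.e+00] q [ 0.    0.66  1.77 -0.    0.71  1.72] F [ 0.4  0.6 -0.9]
delta tool [ -0.5 -83.3   0.6]
```

To row units: -8 mm is -0.4.

```bash
python3 jog.py '[{"xyz":[0,-0.4,0]},{"xyz":[0,-0.4,0]},{"xyz":[0,-0.4,0]},{"xyz":[0,-0.4,0]},{"xyz":[0,-0.4,0]}]' >/dev/null; python3 where.py 0.5 80 47
python3 jog.py '[{"xyz":[0,-0.4,0]},{"xyz":[0,-0.4,0]},{"xyz":[0,-0.4,0]},{"xyz":[0,-0.4,0]},{"xyz":[0,-0.4,0]}]' >/dev/null; python3 jog.py '[{"xyz":[0,-0.15,0]},{},{}]' >/dev/null; python3 where.py 0.5 80 47
```

```text
t 13.82 jig xy 1.1 36.6 z 47.6 toolx yaw err -0.0002 zaxis [ 1.e-03 -2.e-04 -1.e+00] q [ 0.07  0.67  1.75 -0.    0.72  1.78] F [-0.6 -1.1 -0.4]
delta tool [ -0.6 -43.4   0.6]
t 14.48 jig xy 1.0 78.9 z 47.6 toolx yaw err 0.0002 zaxis [ 9.e-04 -2.e-04 -1.e+00] q [ 0.14  0.68  1.72 -0.    0.74  1.85] F [-0.4 -0.2 -0.1]
delta tool [-0.5 -1.1  0.6]
```

Now I'll move clear, straight up, and take a last look.

To row units: -40 mm is -2, -20 mm is -1.

```bash
python3 jog.py '[{"xyz":[0,0,-1]},{"xyz":[0,0,-2]},{"xyz":[0,0,-2]},{"xyz":[0,0,-2]},{"xyz":[0,0,-2]}]' | sed -n 2,4p
python3 jog.py '[{"xyz":[-2,0,0]},{"xyz":[-2,0,0]},{"xyz":[-2,0,0]},{"xyz":[-2,0,0]},{"xyz":[-2,0,0]}]' >/dev/null
python3 jog.py '[{},{},{},{}]' | sed -n 1,4p
python3 - <<'E'
from h import *
d=cam("side")["img"][:,:,::-1][170:280,232:342];t=cam("top")["img"][:,:,::-1][130:225,255:365]
d=cv2.resize(d,(400,400),interpolation=2);t=cv2.resize(t,(400,400),interpolation=2);cv2.imwrite("pics/a6.png",np.hstack([t,d]))
E
```

```text
ee_pos: [616.2, 95.2, 229.3]
orientation: [3.133, -0.227, 0.001]
ft_force: [1.1, 0.2, 0.7]
t: 15.65
ee_pos: [420.5, 124.6, 227.9]
orientation: [-3.133, 0.227, -0.004]
ft_force: [-0.3, -0.1, -0.6]
```

View pics/a6.png

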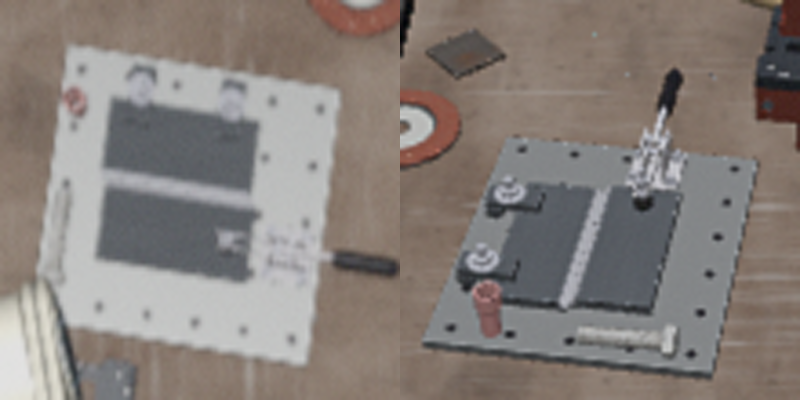

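The groove is uniform, the handle is level with the foot on the plate at (643, 203), the cup and bolt haven't moved, and the arm is clear. Handing in.

```bash
python3 -c "
from workcell import ctrl
print(ctrl.close_job())"
```

```text
the job is handed in; nothing more can be done
None
```

The job is handed in, with no verdict returned: the plate is butted along the whole seam, the clamp is shut on it, the dry run went end to end about 1 cm above the plates with no contact force seen, and the arm is clear at 15.7 s.

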